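Hook the peg rail into the head rack and lock it down

ROBOT

A 6-joint arm with a two-finger parallel gripper is mounted at the origin on the work surface; the furniture and walls round the work are solid. World frame = base frame: x ahead of the robot, y to its left, z up, the work surface at z = 0. Lengths are in m, angles in rad, forces in N, time in s.
With the tool pointing down it reaches from about 0.35 to 0.875 m from the base axis. Payload 15.5 kg.
Tool frame: the origin (TCP) lies between the finger pads; the fingertips stand robot.nose_length ahead of it and the grasp point (between the pads) lies 5 mm behind it (robot.nose_length is the distance from the TCP to the fingertips, in m); x points along the fingers, z is the direction in which the jaws open and shut, and the axes are right-handed (so a half turn about x gives the same grasp; the last joint's range is limited). The gripper opens to 85 mm and grips with 20 to 120 N. Pads are 22 mm wide; open, the fingers measure 114 mm over their backs; the gripper's body (76 mm by 85 mm) begins 54 mm behind the grasp point. The pads swing forward as they close: fully open they stand 13 mm farther back than shut.
Start: joints at [-1.26, 0.494, 1.345, -0, 1.302, -0.096], TCP at [0.247, -0.574, 0.245] pointing down, gripper open.
Joint ranges: [-2.91, 2.91], [-0.82, 2.16], [0.22, 2.67], [-1.22, 4.37], [0.12, 2.79], [-3.08, 3.08]. Speed limits (rad/s): [1.89, 1.89, 2.57, 3.01, 3.01, 3.01].

INTERFACE

Orientations are given as a unit quaternion [w, x, y, z].
In Python, from bench import sense, eyes, hand_in, finder, robot gives the robot as it stands. The module is installed in compiled form; this text tells all that it offers.
- The arm moves only by the tool carry_out, never from a script. Its argument "steps" is a list of rows, each a list of 3 entries, a list of its own where there are three numbers: the finger opening in cm, from 0 to 8.54, then the shift along the world's x, y, z in cm, then the turn, a rotation vector about the world's x, y, z in degrees. In form: [[grip, [dx, dy, dz], [rx, ry, rz]], ...]. A call has 1 to 20 rows; each row shifts and turns the commanded pose from where the row before left it; what a row does not reach is not made up. A row lasts 1/8 s, in which the tool goes at most 62.5 mm and 10.7 degrees, less where a joint would pass 70% of its speed; a pose out of reach is approached as far as the arm can. A call is refused whole if a number of a shift passes 6.25 or a number of a turn 10.7, either way. A call with a gripper value outside its range is refused whole. The fingers move at their own pace and stop on an object; "squeeze" is the grip in N (left out, the last holds). Time passes only in rows, so rows that do not move let the fingers close. It gives the time, the measured TCP pose, the force and the opening at its end, in the units of the state.
- sense(): the state, without advancing time (a new reading comes with each control period).
- eyes.snapshot(name): name is "side" or "top" or "wrist"; returns a dict with "img" (480x640x3 uint8, red, green, blue), "depth" (480x640 float32, m along the optical axis (not along the pixel's ray), 0 where there is no reading), "fx", "fy", "cx", "cy" (pixels), "R" (3x3) and "t" (3): a world point X has camera coordinates R X + t. Camera axes: x right, y down, z forward; pixel columns grow to the right and rows downward; lengths in m; the calibration is good to about 2 mm. A picture is of the moment at which its call begins.
- hand_in(): hands the job in, once; it reports no verdict.
Trained networks look in a picture, given as the dict that the camera call returned (one of the last four; its "shot" number tells which), for a name from the list of things; names that differ only in an ending like _2 or _b are one class to them, and where a whole thing is asked for, a point or a joint stands for the part that bears it (a point fixed in the world has none). Each returns a list of dicts, best first, with "conf" (0 to 1); they miss things now and then, are a little off and sometimes report something else, mostly with a low value. They report only what shows in the picture. A call takes as long as a camera call.
- finder.boxes_of(query, picture): "location" ([column, row] in pixels, amid what is visible of it).
- finder.silhouettes(query, picture): "pixels" (480x640 bool, what is visible of it) and "location" ([column, row] in pixels, amid what is visible of it).
The state is a dict: "time": time; "joints": joint angles; "qd": joint speeds; "joint_torque": joint torques, N m; "ee_pos": TCP position; "ee_rot": TCP orientation; "contact_force": force on the tool from outside, world axes, zero at the start; "ft_torque": the same for the moment, N m; "finger_gap": finger opening in m.
Only numpy, scipy, OpenCV 4.12 (cv2) and the standard library are available. Lean on these libraries where they do the work, as an engineer would, in place of code of your own. Each camera call takes 0.05 s, during which the arm holds its last target. There are 200 camera calls.

TASK

Fit the loose peg rail onto the club-head rack: hook its four tabs into the upper slots of the two uprights, then press it down until it is fully home and the spring latch under each end has snapped out over it. Feel your way in and never force it against the rack, and do not shift anything else on the table.

Things in the scene. Friction and masses are not known exactly. Their poses are not given: they have to be found in the camera images.
- rail: loose steel peg rail, 0.4 kg, 254 mm long (y), standing on its two end angles: a tube between two connectors 90 mm high. Origin: mid length, at the connectors' lower edge and in the plane of their rear faces; +x is the way the tabs point, z up. Four black pegs (r 3.5 mm) on the tube's front reach x = -59 mm at y = +-48, +-76 mm
- rail_top (a point): middle of the tube's flat top, 17 mm in front (-x) of the rail's origin and 90 mm above it. The tube is 186 mm long (y), 26 mm thick (x), 40 mm high, open space below it; grip it across the 26 mm within 35 mm of the middle, press it anywhere on top (to |y| = 90 mm)
- tab_left (a point): lower tab of the left (+y) connector: underside of its neck where it leaves the rear face. A second tab sits 46 mm higher. A tab is 7 mm wide: neck 10 mm high, reaching 5.5 mm back (+x), then a lip to 10 mm back, reaching 18 mm below the neck (28 mm in all); its inner face tapers from 5.5 mm back at the neck to 7.2 at the tip. The connector's leg is a plate 34 x 4 mm with a latch window low down
- tab_right (a point): the same on the right (-y) connector, 220 mm from the left one
- rack: the rack, fixed at the back of the table: two grey channels 50 mm wide, 225 mm high, on dark feet, 220 mm between centres. Origin: on the table, midway, nominally in the plane of the front faces, which look to -x; +y left, z up. The uprights are bolted on as a pair through oval holes: up to 12 mm left or right (y) and 3.5 mm fore or aft (x) of nominal, not reported: find it by feel or eye
- slot_left (a point): NOMINAL middle of the lower edge of the left upright's slot for the lower tab, 135 mm above the table, at the front face; the true slot is shifted with the uprights. Slots are 10 mm wide, 32 mm high, in a 4 mm plate; the upper tab's slot is 46 mm higher. Two more slots below are not used. Fully home, tab_left is here (but for the shift) and the rail's origin is 104.5 mm up
- slot_right (a point): the same for the right (-y) upright. Tabs pass straight in (+x) with the rail 18 to 22 mm above home and within 1.5 mm sideways; on solid plate they stop it 10 mm short of that. Then it goes down: lips catch behind the plate, the latches are met about 10.5 mm above home, and the necks end on the slots' lower edges. The rack stands 55 N of contact force: some 27 N of push
- latch_left (a joint): spring latch in the left upright's face, 20 to 26 mm under slot_left, 8 mm wide, standing 4 mm out, bevelled on top, square below. 0 (or just under) = out; up to 0.004 m as the rail's edge drives it in; snaps out through the connector's window when that end is home. Passing it takes 6 to 14 N down on that end, 12 to 24 N at mid rail for both; weight alone will not
- latch_right (a joint): the same latch in the right (-y) upright
- wash_bottle: squeeze bottle with a bent spout, 70 x 60 x 178 mm, standing at the back left; bystander
- screwdriver: cross-head screwdriver, 200 mm long, 29 mm thick, lying by the parts cabinet; bystander
- tape_roll: roll of packing tape, 72 mm across, 18 mm high, lying flat left of the rack; bystander

How it is judged:
By the outcome, as a careful person would: the job done as asked, in the order asked, and still so for the second after the job is handed in, with the robot touching nothing.
It also fails if it takes over 72 s, if anything falls off the work surface, if the arm or the gripper's body presses on something with over 40 N, if the wrist force passes 120 N, or if a joint passes its speed limit or range.

## Working session

There is one attempt and no reset: what is moved stays moved. The work goes in short steps, Python scripts to look and compute and a tool call to move; the robot and the scene stay as the last step left them, time stands still between calls to the robot, and variables do not carry over. Pictures are saved under pics/ and viewed, about 8 in all and at most 12, crops included, and the job is handed in when it is done.

Besides the shell and the picture viewer there is one more tool, called after "Call:" in YAML: its name, and indented under it one key for each argument. carry_out: Moves the arm, as the interface text tells. Its arguments: {"type":"object","properties":{"steps":{"type":"array","items":{"type":"array"}},"squeeze":{"type":"number"}},"required":["steps"]}

```bash
mkdir -p pics; cat > h.py <<'E'
import numpy as np, cv2
from bench import sense, eyes, hand_in, finder, robot
def world(p,u,v,d=None):
    u=np.asarray(u);v=np.asarray(v)
    if d is None: d=p["depth"][v.astype(int),u.astype(int)]
    c=np.stack([(u-p["cx"])/p["fx"]*d,(v-p["cy"])/p["fy"]*d,d],-1)
    return (c-p["t"])@p["R"]
def proj(p,X):
    c=np.asarray(X)@p["R"].T+p["t"]
    return np.stack([c[...,0]/c[...,2]*p["fx"]+p["cx"],c[...,1]/c[...,2]*p["fy"]+p["cy"]],-1)
def save(p,n): cv2.imwrite("pics/"+n,p["img"][:,:,::-1])
def cloud(p):
    v,u=np.mgrid[0:480,0:640]; return world(p,u,v,p["depth"])
E
python3 - <<'E'
from h import *
s=sense(); print({k:np.round(v,3) for k,v in s.items()}, robot.nose_length)
ims=[]
for n in("top","side"):
    p=eyes.snapshot(n); save(p,n+"0.png"); ims.append(p["img"]); W=cloud(p)
    print(n,"cam",-p["R"].T@p["t"],p["R"].round(2).tolist())
    for q in("rail","rack","wash_bottle","screwdriver","tape_roll","rail_top","tab_left","tab_right","latch_left","latch_right","slot_left"):
        try: r=finder.silhouettes(q,p)
        except Exception as e: print(q,e);continue
        for d in r[:2]:
            m=d["pixels"]&(p["depth"]>0); X=W[m]
            print(q,round(d["conf"],2),np.round(d["location"]),np.percentile(X,[2,50,98],axis=0).round(3).tolist() if len(X) else "")
cv2.imwrite("pics/both.png",cv2.resize(np.hstack(ims),(800,300))[:,:,::-1])
E
```

```text
{'time': np.float64(0.0), 'joints': array([-1.26 ,  0.494,  1.346,  0.   ,  1.302, -0.095]), 'qd': array([-0.001,  0.   ,  0.001,  0.001,  0.001, -0.001]), 'joint_torque': array([-3.0000e-03, -8.8217e+01, -3.8387e+01, -0.0000e+00,  1.0000e-02,
        0.0000e+00]), 'ee_pos': array([ 0.247, -0.574,  0.245]), 'ee_rot': array([ 0.59 ,  0.389,  0.591, -0.388]), 'contact_force': array([0.067, 0.134, 0.013]), 'ft_torque': array([ 0.005, -0.015, -0.027]), 'finger_gap': np.float64(0.085)} 0.014
top cam [ 0.28032555 -0.05574668  1.56042306] [[-0.01, -1.0, 0.0], [-0.99, 0.01, -0.13], [0.13, -0.01, -0.99]]
rail 0.62 [421. 243.] [[0.434, -0.359, 0.01], [0.457, -0.331, 0.085], [0.485, -0.309, 0.096]]
rack 0.58 [332. 162.] [[0.667, -0.248, -0.001], [0.687, -0.091, 0.054], [0.73, 0.067, 0.227]]
rack 0.32 [506. 257.] [[0.41, -0.626, 0.01], [0.423, -0.582, 0.023], [0.435, -0.467, 0.032]]
wash_bottle 0.76 [157. 164.] [[0.659, 0.383, 0.008], [0.679, 0.4, 0.097], [0.71, 0.434, 0.171]]
wash_bottle 0.64 [333. 165.] [[0.667, -0.246, -0.002], [0.687, -0.093, 0.054], [0.731, 0.068, 0.227]]
screwdriver 0.94 [
[... 1062 characters left out ...]
73, 0.225]]
wash_bottle 0.96 [182. 352.] [[0.662, -0.58, -0.744], [0.683, 0.432, 0.077], [1.219, 0.444, 0.168]]
screwdriver 0.54 [346. 185.] [[0.409, -0.657, -0.0], [0.424, -0.581, 0.024], [0.437, -0.541, 0.029]]
tape_roll 0.82 [207. 334.] [[0.657, 0.283, 0.001], [0.677, 0.311, 0.016], [0.71, 0.35, 0.02]]
rail_top 0.59 [358. 199.] [[0.251, -0.387, 0.01], [0.373, -0.352, 0.068], [0.488, -0.309, 0.091]]
tab_left 0.55 [362. 198.] [[0.25, -0.387, 0.012], [0.369, -0.353, 0.068], [0.488, -0.309, 0.091]]
tab_right 0.86 [363. 198.] [[0.249, -0.484, 0.001], [0.368, -0.355, 0.066], [0.49, -0.309, 0.091]]
slot_left 0.88 [242. 217.] [[0.672, -1.087, -0.091], [0.689, 0.018, 0.106], [0.877, 0.072, 0.225]]
```

View pics/side0.png

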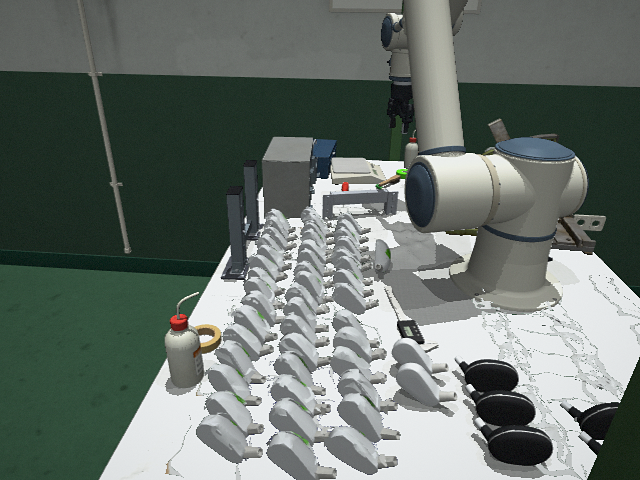

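View pics/top0.png

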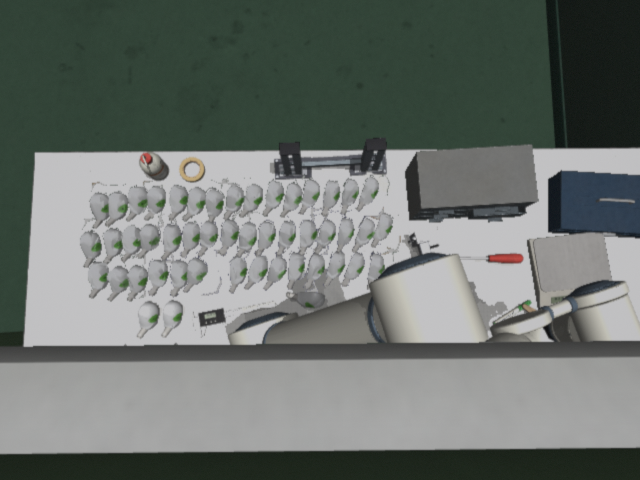

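The side view shows the grey rail beyond the club heads at about (325–397, 185–215) and the rack uprights at (236, 230) and (251, 200). In the top view the arm hides most of the rail; the rack is at (332, 160). I'll move the arm over the rail for a close look.

Call:
carry_out:
  steps:
    - [8.5,[0,1,4],[0,0,0]]
    - [8.5,[1,3,4],[0,0,0]]
    - [8.5,[2,4,4],[0,0,0]]
    - [8.5,[2,4,1],[0,0,0]]
    - [8.5,[2,4,0],[0,0,0]]
    - [8.5,[1,2,0],[0,0,0]]
    - [8.5,[0,0,0],[0,0,0]]

```text
time: 2.08
ee_pos: [0.3277, -0.3933, 0.3754]
ee_rot: [0.591, 0.388, 0.591, -0.388]
contact_force: [1.1, -1.0, -0.2]
finger_gap: 0.0849
```

```bash
python3 - <<'E'
from h import *
from scipy.spatial.transform import Rotation as Ro
s=sense(); q=s["ee_rot"]; print(s["ee_pos"].round(4),Ro.from_quat([*q[1:],q[0]]).as_matrix().round(3).tolist(),s["joints"].round(2))
p=eyes.snapshot("wrist"); save(p,"w1.png"); W=cloud(p)
print("cam",-p["R"].T@p["t"],p["R"].round(2).tolist())
np.savez("w1.npz",W=W,**{k:p[k] for k in("img","depth","R","t","fx","fy","cx","cy")})
for q in("rail","tab_left","tab_right","rail_top"):
  for d in finder.silhouettes(q,p)[:1]:
    X=W[d["pixels"]&(p["depth"]>0)]
    print(q,d["conf"],np.round(d["location"]))
    T=X[(abs(X[:,2]-.09)<.006)]
    if len(T)>20:
        c=T[:,:2].astype(np.float32); print(len(T),cv2.minAreaRect(c),np.median(T[:,2]),T.mean(0))
p=eyes.snapshot("side"); print(sorted(set()))
cv2.imwrite("pics/s1.png",cv2.resize(p["img"][150:260,200:440],None,fx=3.3,fy=3.3,interpolation=cv2.INTER_CUBIC)[:,:,::-1])
E
```

```text
[ 0.3277 -0.3933  0.3754] [[-0.0, 0.918, 0.397], [-0.0, 0.397, -0.918], [-1.0, -0.0, 0.0]] [-0.99  0.22  1.41 -0.    1.51  0.17]
cam [ 0.38913839 -0.36668841  0.50257121] [[0.4, -0.92, -0.0], [-0.88, -0.38, 0.26], [-0.24, -0.1, -0.96]]
rail 0.79 [308. 138.]
4661 ((0.37262824177742004, -0.35544586181640625), (0.25184929370880127, 0.043785981833934784), 14.356595993041992) 0.08845486475400935 [ 0.38058919 -0.35735446  0.08834626]
tab_left 0.55 [308. 145.]
4656 ((0.37249600887298584, -0.35584136843681335), (0.25222092866897583, 0.043527185916900635), 14.604698181152344) 0.08845828502534746 [ 0.38072071 -0.35744709  0.08835471]
tab_right 0.64 [308. 139.]
4694 ((0.3727666139602661, -0.355342835187912), (0.2521554231643677, 0.04379755258560181), 14.393280982971191) 0.08844905511419932 [ 0.38073763 -0.35727513  0.08833901]
rail_top 0.96 [309. 140.]
4694 ((0.3734220862388611, -0.3556000590324402), (0.25048112869262695, 0.043527185916900635), 14.604698181152344) 0.08844880429371818 [ 0.38089557 -0.35726562  0.08833752]
[]
```

View pics/w1.png

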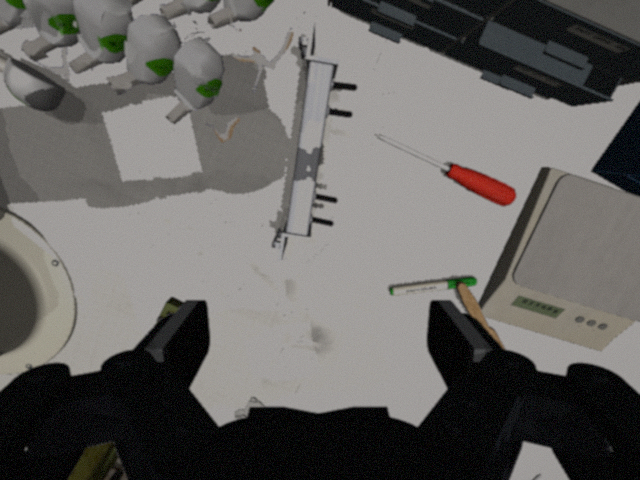

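The wrist view shows the rail end to end from (318, 60) to (285, 240). Its pegs point to image right (world about -y) and its tabs to image left, so it needs about -104° of yaw. I'll refine that, and get a first fix on the rack and the clearance heights.

```bash
python3 - <<'E'
from h import *
d=np.load("w1.npz"); W=d["W"]; img=d["img"]
m=(abs(W[...,2]-.089)<.003)&(abs(W[...,0]-.372)<.14)&(abs(W[...,1]+.355)<.08)
T=W[m][:,:2]; e=np.array([np.cos(np.radians(14.4)),np.sin(np.radians(14.4))]); c=T.mean(0)
for _ in range(8):
    n=np.array([-e[1],e[0]]); a=(T-c)@e; b=(T-c)@n
    bins=np.arange(-.09,.09,.006); mid=[];xs=[];w=[]
    for lo in bins:
        k=(a>=lo)&(a<lo+.006)
        if k.sum()>15: q=np.percentile(b[k],[1,99]); mid.append(q.mean()); w.append(np.ptp(q)); xs.append(lo+.003)
    f=np.polyfit(xs,mid,1,w=None); e=e+f[0]*n; e/=np.linalg.norm(e); c=c+f[1]*n
    a=(T-c)@e; c=c+e*np.percentile(a,[0.5,99.5]).mean()
print("angle",np.degrees(np.arctan2(e[1],e[0])),"c",c,"widths",np.round(np.array(w)*1e3,1),"len",np.ptp(np.percentile(a,[.5,99.5])),np.median(W[m][:,2]))
p=eyes.snapshot("top"); W=cloud(p)
def reg(x0,x1,y0,y1): 
    k=(W[...,0]>x0)&(W[...,0]<x1)&(W[...,1]>y0)&(W[...,1]<y1)&(p["depth"]>0); return W[k]
print("heads max z",np.percentile(reg(.38,.64,-.3,.1)[:,2],99.8))
for y0,y1 in((-.3,-.1),(-.1,.1)):
    R=reg(.64,.78,y0,y1); k=R[R[:,2]>.2]; print("upright",len(k),np.percentile(k,[2,50,98],axis=0).round(4).tolist(),cv2.minAreaRect(k[:,:2].astype(np.float32)))
cab=reg(.5,.75,-.65,-.25); print("cab",np.percentile(cab[cab[:,2]>.05],[1,50,99],axis=0).round(3).tolist())
E
```

```text
angle 14.348124044844024 c [ 0.37472275 -0.35996646] widths [24.4 25.2 25.  24.6 24.4 25.  24.9 24.7 24.9 25.  25.  24.7 24.8 24.5
 24.6 25.  24.7 24.9 24.8 24.5 25.1 24.9 24.4 25.  24.9 24.8 24.9 25.
 24.9 24.9] len 0.2408812802825901 0.08849338076162058
heads max z 0.08721587933309229
upright 288 [[0.6809, -0.2254, 0.2053], [0.6943, -0.2005, 0.2233], [0.7125, -0.1754, 0.2291]] ((0.6973464488983154, -0.2007896900177002), (0.03256438300013542, 0.05251273140311241), 3.289804220199585)
upright 289 [[0.6709, -0.0057, 0.2044], [0.6852, 0.0194, 0.2233], [0.7019, 0.0448, 0.2289]] ((0.6865546107292175, 0.01918177492916584), (0.03254412114620209, 0.05164134502410889), 3.034863233566284)
cab [[0.527, -0.608, 0.062], [0.602, -0.455, 0.199], [0.692, -0.307, 0.206]]
```

Call:
carry_out:
  steps:
    - [8.5,[0.3,0.2,-0.5],[0,0,10.7]]
    - [8.5,[0.3,0.2,-0.5],[0,0,10.7]]
    - [8.5,[0.3,0.2,-0.5],[0,0,10.7]]
    - [8.5,[0.3,0.2,-0.5],[0,0,10.7]]
    - [8.5,[0.3,0.2,-0.5],[0,0,10.7]]
    - [8.5,[0.3,0.2,-0.5],[0,0,10.7]]
    - [8.5,[0.3,0.2,-1],[0,0,10.7]]
    - [8.5,[0.3,0.2,-1],[0,0,10.7]]
    - [8.5,[0.3,0.2,-1],[0,0,10.7]]
    - [8.5,[0.3,0.2,-1],[0,0,10.7]]
    - [8.5,[0.3,0.2,-1],[0,0,10.7]]
    - [8.5,[0.3,0.2,-1],[0,0,10.7]]
    - [8.5,[0.3,0.2,-1],[0,0,10.7]]
    - [8.5,[0.3,0.2,-1],[0,0,10.7]]
    - [8.5,[0.3,0.2,-1],[0,0,10.7]]
    - [8.5,[0.2,0.33,-1],[0,0,10.45]]
    - [8.5,[0,0,0],[0,0,0]]
    - [8.5,[0,0,0],[0,0,0]]

```text
time: 4.68
ee_pos: [0.3743, -0.3611, 0.2456]
ee_rot: [-0.435, 0.557, -0.435, -0.557]
contact_force: [0.8, -0.4, -0.6]
finger_gap: 0.0852
```

```bash
cat >> h.py <<'E'
from scipy.spatial.transform import Rotation as Ro
def st():
    s=sense(); q=s["ee_rot"]; M=Ro.from_quat([*q[1:],q[0]]).as_matrix()
    print("t",round(float(s["time"]),2),"pos",s["ee_pos"].round(4),"zang",np.degrees(np.arctan2(M[1,2],M[0,2])).round(2),"toolx",M[:,0].round(3),"F",s["contact_force"].round(1),"T",s["ft_torque"].round(2),"gap",round(float(s["finger_gap"]),4),"q",s["joints"].round(2))
    return s,M
E
python3 - <<'E'
from h import *
s,M=st()
p=eyes.snapshot("wrist"); save(p,"w2.png"); W=cloud(p); print("cam",-p["R"].T@p["t"],p["R"].round(2).tolist())
m=(abs(W[...,2]-.089)<.004)&(abs(W[...,0]-.372)<.15)&(abs(W[...,1]+.36)<.1); T=W[m][:,:2]; print(m.sum())
for ang in np.arange(13,16,.5):
    e=np.array([np.cos(np.radians(ang)),np.sin(np.radians(ang))]);n=np.array([-e[1],e[0]])
    b=(T-[.3747,-.36])@n; a=(T-[.3747,-.36])@e; k=abs(a)<.08
    print(ang,np.percentile(b[k],[1,99])*1e3,np.percentile(a,[.5,99.5])*1e3)
E
```

```text
t 4.67 pos [ 0.3743 -0.3611  0.2456] zang 103.99 toolx [ 0. -0. -1.] F [ 0.8 -0.4 -0.6] T [-0.01 -0.04 -0.04] gap 0.0852 q [-0.88  0.35  1.6  -0.    1.19 -2.7 ]
cam [ 0.30863546 -0.37746394  0.37274209] [[-0.24, 0.97, 0.0], [0.94, 0.23, 0.27], [0.26, 0.07, -0.96]]
8429
13.0 [-14.40909175  12.44453629] [-123.43898324  117.25772338]
13.5 [-14.03501826  12.05673573] [-123.34417547  117.40540127]
14.0 [-13.83261222  11.71639675] [-123.23997456  117.54413829]
14.5 [-13.72376543  11.57988533] [-123.12638845  117.67392386]
15.0 [-13.81226061  11.72357015] [-123.00342578  117.79474811]
15.5 [-14.15649909  12.07576889] [-122.87109594  117.90660183]
```

View pics/w2.png

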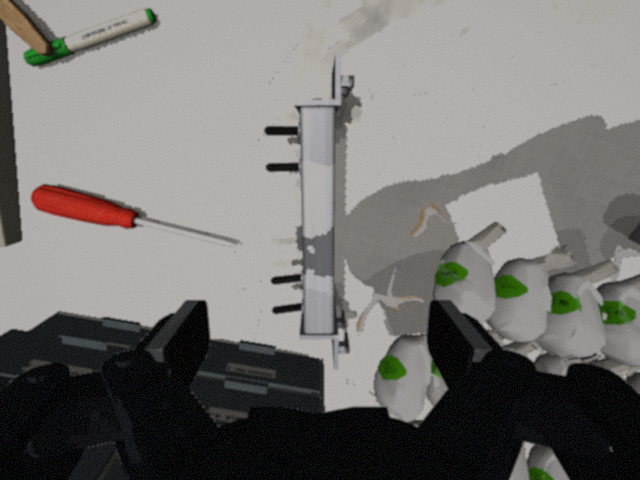

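The wrist view shows the rail vertical in the image, tube centre about (318, 220), with the jaws lined up across it and pegs well clear of the middle. I'll go down and grip.

Call:
carry_out:
  steps:
    - [8.5,[0,0,-3],[0,0,0.4]]
    - [8.5,[0,0,-4],[0,0,0]]
    - [8.5,[0,0,-4],[0,0,0]]
    - [8.5,[0,0,-3],[0,0,0]]
    - [8.5,[0,0,-2],[0,0,0]]
    - [8.5,[0,0,-1.3],[0,0,0]]
    - [8.5,[0,0,-0.7],[0,0,0]]
    - [8.5,[0,0,0],[0,0,0]]
    - [8.5,[0,0,0],[0,0,0]]

```text
time: 5.85
ee_pos: [0.3746, -0.361, 0.0659]
ee_rot: [-0.432, 0.56, -0.432, -0.559]
contact_force: [0.3, -0.0, 0.1]
finger_gap: 0.0849
```

Call:
carry_out:
  steps:
    - [2,[0,0,0],[0,0,0]]
    - [2,[0,0,0],[0,0,0]]
    - [2,[0,0,0],[0,0,0]]
    - [2,[0,0,0],[0,0,0]]
    - [2,[0,0,0],[0,0,0]]
    - [2,[0,0,0],[0,0,0]]
  squeeze: 80

```text
time: 6.6
ee_pos: [0.3743, -0.3606, 0.0655]
ee_rot: [-0.432, 0.56, -0.432, -0.56]
contact_force: [-0.7, 1.4, 5.9]
finger_gap: 0.0253
```

```bash
python3 - <<'E'
from h import *
s,M=st()
E
```

```text
t 6.6 pos [ 0.3743 -0.3606  0.0655] zang 104.65 toolx [ 0.  0. -1.] F [-0.7  1.4  5.9] T [ 0.36  0.16 -0.2 ] gap 0.0253 q [-0.88  0.6   1.78  0.    0.75 -2.71]
```

Call:
carry_out:
  steps:
    - [2,[0,0,0.5],[0,0,0]]
    - [2,[0,0,2],[0,0,0]]
    - [2,[0,0,4],[0,0,0]]
    - [2,[0,0,5],[0,0,0]]
    - [2,[0,0,5],[0,0,0]]
    - [2,[0,0.5,4],[0,0,0]]
    - [2,[0,1.5,2],[0,0,0]]
    - [2,[0,2.5,1],[0,0,0]]
    - [2,[0,2.5,0],[0,0,0]]
  squeeze: 100

```text
time: 7.72
ee_pos: [0.374, -0.2889, 0.3001]
ee_rot: [0.432, -0.56, 0.432, 0.56]
contact_force: [0.3, -0.0, -5.0]
finger_gap: 0.025
```

Call:
carry_out:
  steps:
    - [2,[1,1.6,0],[0,0,-6]]
    - [2,[1.5,1.6,0],[0,0,-9]]
    - [2,[1.5,1.6,0],[0,0,-9]]
    - [2,[1.5,1.6,0],[0,0,-9]]
    - [2,[1.5,1.6,0],[0,0,-9]]
    - [2,[1.5,1.6,0],[0,0,-9]]
    - [2,[1.5,1.6,0],[0,0,-9]]
    - [2,[1.5,1.6,0],[0,0,-9]]
    - [2,[1.5,1.6,0],[0,0,-9]]
    - [2,[1.5,1.6,0],[0,0,-9]]
    - [2,[1.5,1.5,0],[0,0,-9]]
    - [2,[1.5,1,0],[0,0,-5.75]]
    - [2,[1.5,0.5,0],[0,0,0]]
    - [2,[0.5,0.1,0],[0,0,0]]
    - [2,[0,0,0],[0,0,0]]
    - [2,[0,0,0],[0,0,0]]
    - [2,[0,0,0],[0,0,0]]

```text
time: 9.85
ee_pos: [0.5689, -0.0999, 0.3004]
ee_rot: [0.707, -0.018, 0.707, 0.018]
contact_force: [0.0, 0.3, -4.1]
finger_gap: 0.0255
```

```bash
python3 - <<'E'
from h import *
s,M=st()
p=eyes.snapshot("wrist"); save(p,"w3.png"); np.savez("w3.npz",**{k:p[k] for k in("img","depth","R","t","fx","fy","cx","cy")}); print("cam",-p["R"].T@p["t"],p["R"].round(2).tolist(),p["fx"])
p=eyes.snapshot("side"); np.savez("s3.npz",**{k:p[k] for k in("img","depth","R","t","fx","fy","cx","cy")})
E
```

```text
t 9.85 pos [ 0.5689 -0.0999  0.3004] zang 2.9 toolx [-0. -0. -1.] F [ 0.   0.3 -4.1] T [-0.02  0.01  0.  ] gap 0.0255 q [-0.28  0.38  1.39 -0.    1.38 -0.33]
cam [ 0.56521185 -0.03286315  0.42751729] [[1.0, 0.05, 0.0], [0.05, -0.96, 0.26], [0.01, -0.26, -0.96]] 367.63619212003624
```

View pics/w3.png

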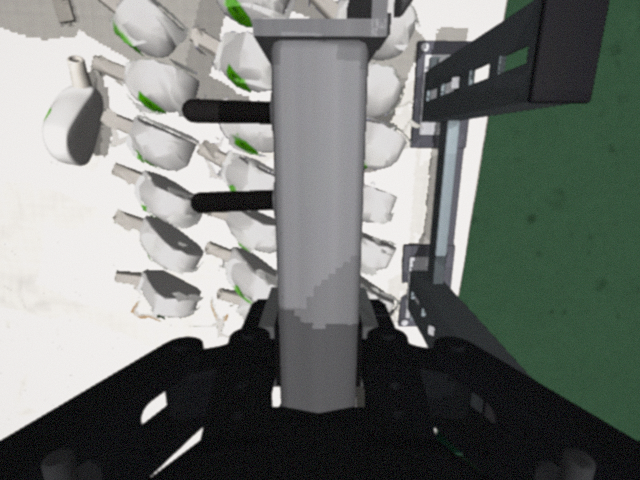

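The wrist view shows the left upright with its slots (columns 430–530, rows 45–110), the right upright (415–520, 280–370), and the rail's left connector with its tab at the top (375–400, 5–20). I'll rectify the front face to measure the slots.

```bash
python3 - <<'E'
from h import *
d=dict(np.load("w3.npz")); W=cloud(d); ok=d["depth"]>0
n2=np.array([np.cos(np.radians(2.9)),np.sin(np.radians(2.9))]); t2=np.array([-n2[1],n2[0]])
U=W[...,:2]@n2; V=W[...,:2]@t2; Z=W[...,2]
print("nominal u",np.array([.6757,-.0916])@n2, "v",np.array([.6757,-.0916])@t2)
res=[]
for lo,hi in((-.05,.06),(-.28,-.12)):
    k=ok&(V>lo-.034)&(V<hi)&(Z>.06)&(Z<.215)&(U>.64)&(U<.70)
    h,b=np.histogram(U[k],bins=np.arange(.64,.70,.001)); u0=b[h.argmax()]+.0005
    k&=abs(U-u0)<.004
    A=np.c_[V[k],Z[k],np.ones(k.sum())]
    for _ in range(4):
        f=np.linalg.lstsq(A,U[k],rcond=None)[0]; r=U-(f[0]*V+f[1]*Z+f[2]); k&=abs(r)<.0015; A=np.c_[V[k],Z[k],np.ones(k.sum())]
    print(k.sum(),"u0",u0,"fit",f.round(4),"V",np.percentile(V[k],[.5,99.5]).round(4),"Z",np.percentile(Z[k],[1,99]).round(3),"u@mid",np.median(U[k]).round(4))
    res.append(f)
# rectify left face onto plane, 0.25mm/px
f=res[0]
v=np.arange(.03,-.09,-.00025); 
L=[]
for c,(v0) in ((0,.035),(1,-.19)):
    f=res[c]; zz=np.arange(.225,.10,-.00025); vv=np.arange(v0,v0-.09,-.00025)
    VV,ZZ=np.meshgrid(vv,zz); UU=f[0]*VV+f[1]*ZZ+f[2]
    X=np.stack([UU*n2[0]+VV*t2[0],UU*n2[1]+VV*t2[1],ZZ],-1); P=proj(d,X).astype(np.float32)
    L.append(cv2.remap(d["img"],P[...,0],P[...,1],cv2.INTER_LINEAR))
o=np.hstack(L); cv2.imwrite("pics/rect.png",o[:,:,::-1]); print(o.shape)
E
```

```text
nominal u 0.6702003563383276 v -0.12566834272790664
6325 u0 0.6735 fit [0.0045 0.001  0.6739] V [-0.0401  0.0097] Z [0.063 0.214] u@mid 0.6739
1159 u0 0.6725 fit [0.0076 0.0018 0.6745] V [-0.2596 -0.2096] Z [0.061 0.214] u@mid 0.6729
(500, 721, 3)
```

View pics/rect.png

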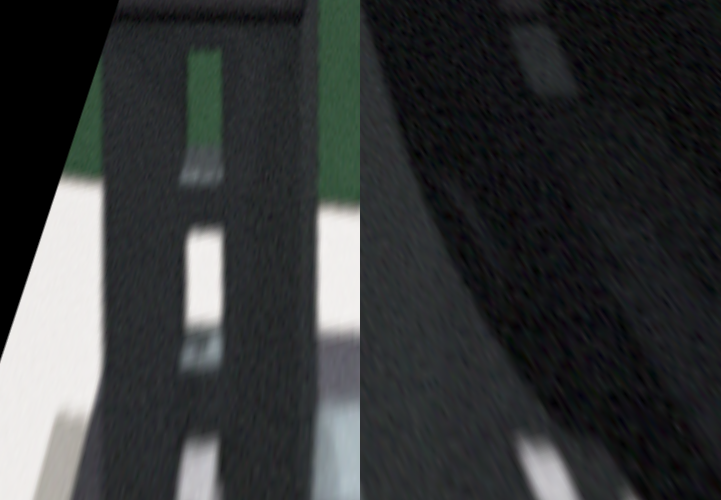

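```bash
python3 - <<'E'
from h import *
d=dict(np.load("w3.npz")); W=cloud(d); s=sense()
a=np.radians(2.9); n2=np.array([np.cos(a),np.sin(a)]); t2=np.array([-n2[1],n2[0]])
tcp=s["ee_pos"]; U=(W[...,:2]-tcp[:2])@n2*1e3; V=(W[...,:2]-tcp[:2])@t2*1e3; Z=(W[...,2]-tcp[2])*1e3
print("tcp uv",tcp[:2]@n2,tcp[:2]@t2)
for c in (262,290,320,350,366,374,382,388,394,400,408):
    print(c,[(r,round(float(U[r,c])),round(float(V[r,c]),1),round(float(Z[r,c]))) for r in (2,6,10,14,18,22,28,34,40,46,60)])
k=(abs(U)<8)&(Z>15)&(Z<30)&(V>-20)&(V<88); print("tube Z",np.median(Z[k]))
r=[]
for row in range(90,300,10):
    kk=(Z[row]>18)&(Z[row]<30); u=U[row][kk]; r.append((row,*np.percentile(u,[1,99]).round(1),round(float(np.median(V[row][kk])))))
print(r)
big=cv2.resize(d["img"][0:70,240:420],None,fx=4.4,fy=4.4,interpolation=cv2.INTER_CUBIC); cv2.imwrite("pics/tab.png",np.clip(big[:,:,::-1].astype(float)*1.6,0,255))
E
```

```text
tcp uv 0.563287428182946 -0.12855336866829786
262 [(2, -49, 183.7, -233), (6, -49, 181.9, -237), (10, -49, 179.1, -237), (14, -50, 178.0, -244), (18, -14, 97.1, 24), (22, -14, 96.2, 24), (28, -15, 95.0, 23), (34, -15, 93.4, 24), (40, -15, 93.6, 18), (46, -16, 93.3, 13), (60, -49, 135.8, -221)]
290 [(2, -26, 190.4, -253), (6, -26, 187.2, -253), (10, -26, 184.1, -254), (14, -29, 195.0, -301), (18, -29, 191.2, -300), (22, -7, 96.4, 23), (28, -8, 95.1, 23), (34, -8, 93.7, 23), (40, -8, 93.1, 20), (46, -8, 90.9, 23), (60, -8, 87.7, 23)]
320 [(2, 1, 193.6, -263), (6, 1, 190.6, -264), (10, 2, 189.3, -270), (14, 2, 194.9, -301), (18, 2, 191.5, -301), (22, 0, 96.6, 22), (28, 0, 95.1, 23), (34, 0, 93.8, 23), (40, 0, 92.7, 22), (46, 0, 91.3, 22), (60, 0, 87.9, 22)]
350 [(2, 12, 121.8, -41), (6, 13, 120.6, -42), (10, 13, 118.9, -41), (14, 13, 117.5, -41), (18, 13, 115.8, -41), (22, 8, 96.4, 23), (28, 8, 95.0, 24), (34, 8, 93.7, 23), (40, 8, 92.9, 21), (46, 8, 91.1, 23), (60, 8, 87.9, 22)]
366 [(2, 13, 104.3, 12), (6, 13, 103.4, 12), (10, 13, 102.4, 12), (14, 13, 101.3, 13), (18, 13, 100.6, 12), 
[... 2025 characters left out ...]
, 60), (180, np.float64(-12.6), np.float64(12.2), 57), (190, np.float64(-12.9), np.float64(12.0), 54), (200, np.float64(-12.9), np.float64(12.1), 51), (210, np.float64(-12.6), np.float64(12.1), 48), (220, np.float64(-12.9), np.float64(12.0), 46), (230, np.float64(-12.8), np.float64(12.0), 43), (240, np.float64(-13.0), np.float64(12.2), 40), (250, np.float64(-12.8), np.float64(11.9), 36), (260, np.float64(-12.9), np.float64(12.1), 33), (270, np.float64(-12.8), np.float64(12.2), 30), (280, np.float64(-12.7), np.float64(12.0), 27), (290, np.float64(-12.9), np.float64(12.1), 24)][ WARN:0@0.848] global loadsave.cpp:1063 imwrite_ Unsupported depth image for selected encoder is fallbacked to CV_8U.
```

View pics/tab.png

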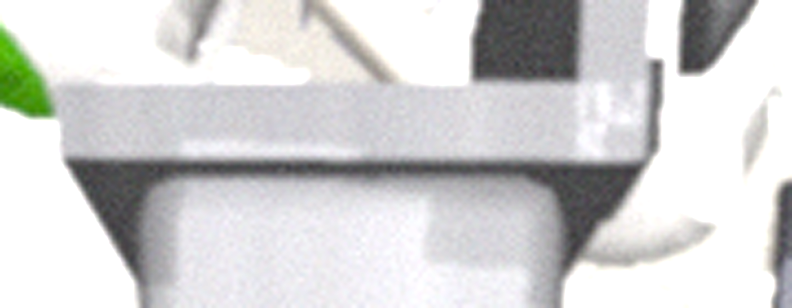

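The crop shows the left connector with its tab pointing at the rack. From depth, the tab's inner face is 106.8 mm left of the TCP, so the rail is centred to 0.3 mm. The slot centre is about 3.2 mm left of the tab. I'll shift, lower to 20 mm above home and stop about 6 mm short of contact.

Call:
carry_out:
  steps:
    - [2,[0,0.16,-1],[0,0,-0.2]]
    - [2,[-0.02,0.16,-2],[0,0,0]]
    - [2,[0,0,-3],[0,0,0]]
    - [2,[0,0,-2.5],[0,0,0]]
    - [2,[0,0,-1.5],[0,0,0]]
    - [2,[0,0,-0.8],[0,0,0]]
    - [2,[0,0,-0.24],[0,0,0]]
    - [2,[1,0.05,0],[0,0,0]]
    - [2,[1.5,0.07,0],[0,0,0]]
    - [2,[1.5,0.07,0],[0,0,0]]
    - [2,[1.5,0.07,0],[0,0,0]]
    - [2,[1,0.05,0],[0,0,0]]
    - [2,[0.7,0.03,0],[0,0,0]]
    - [2,[0.4,0.02,0],[0,0,0]]
    - [2,[0.2,0.01,0],[0,0,0]]
    - [2,[0,0,0],[0,0,0]]
    - [2,[0,0,0],[0,0,0]]
  squeeze: 110

```text
time: 12.08
ee_pos: [0.6469, -0.0928, 0.1899]
ee_rot: [0.707, -0.017, 0.707, 0.017]
contact_force: [-0.2, 0.7, -5.0]
finger_gap: 0.0248
```

```bash
python3 - <<'E'
from h import *
s,M=st()
p=eyes.snapshot("wrist"); W=cloud(p)
a=np.radians(2.7); n=np.array([np.cos(a),np.sin(a)]); t=np.array([-n[1],n[0]]); tcp=s["ee_pos"]
U=(W[...,:2]-tcp[:2])@n*1e3; V=(W[...,:2]-tcp[:2])@t*1e3; Z=(W[...,2]-tcp[2])*1e3
k=(U>20)&(U<30)&(V>104)&(V<109)&(Z>-45)&(Z<8); print("tab?",k.sum(),np.percentile(V[k],[5,25,50,75]).round(1) if k.any() else "")
z=W[...,2]; 
for lo,hi in((80,150),(-150,-80)):
    k=(V>lo)&(V<hi)&(z>.12)&(z<.224)&(U>22)&(U<30); 
    if k.sum()>50: print(k.sum(),"V",np.percentile(V[k],[.5,50,99.5]).round(1),"U",np.percentile(U[k],[5,50,95]).round(1))
big=cv2.resize(p["img"][0:220,300:640],None,fx=2.3,fy=2.3,interpolation=cv2.INTER_CUBIC); cv2.imwrite("pics/near.png",np.clip(big[:,:,::-1].astype(float)*1.6,0,255).astype(np.uint8))
E
```

```text
t 12.07 pos [ 0.6469 -0.0928  0.1899] zang 2.7 toolx [-0. -0. -1.] F [-0.2  0.7 -5. ] T [ 0.08  0.02 -0.05] gap 0.0248 q [-0.23  0.59  1.33 -0.    1.22 -0.28]
tab? 281 [106.5 106.8 106.9 107.1]
364 V [106.3 107.  113.6] U [23.2 25.4 26.6]
```

View pics/near.png

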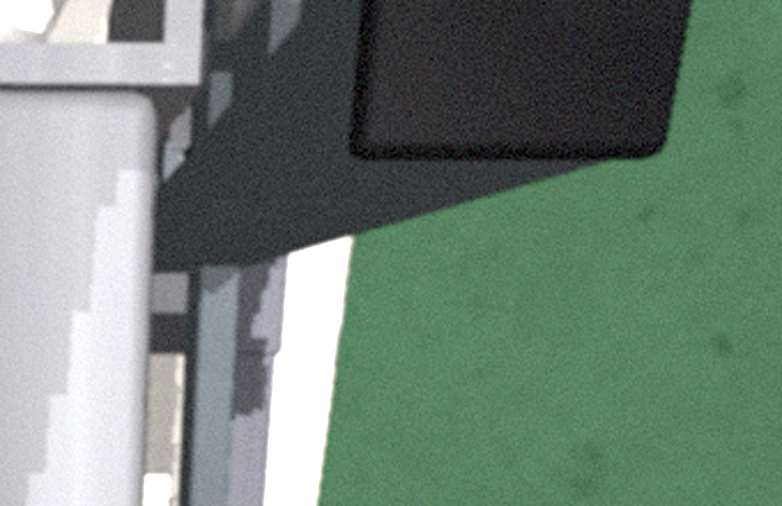

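The crop shows the rail's rear edge close to the upright face and parallel to it, with a slot visible at crop (218, 95). I'll move forward gently.

Call:
carry_out:
  steps:
    - [2,[0.2,0.01,0],[0,0,0]]
    - [2,[0.2,0.01,0],[0,0,0]]
    - [2,[0.1,0,0],[0,0,0]]
    - [2,[0.1,0.01,0],[0,0,0]]
    - [2,[0,0,0],[0,0,0]]

```text
time: 12.75
ee_pos: [0.6531, -0.0925, 0.1898]
ee_rot: [0.707, -0.017, 0.707, 0.017]
contact_force: [-0.7, -0.2, -3.8]
finger_gap: 0.025
```

Call:
carry_out:
  steps:
    - [2,[0.1,0.01,0],[0,0,0]]
    - [2,[0,0,0],[0,0,0]]

```text
time: 13.0
ee_pos: [0.6542, -0.0924, 0.1899]
ee_rot: [0.707, -0.017, 0.707, 0.017]
contact_force: [-0.1, 0.1, -4.0]
finger_gap: 0.0248
```

Call:
carry_out:
  steps:
    - [2,[0.1,0,0],[0,0,0]]
    - [2,[0,0,0],[0,0,0]]

```text
time: 13.25
ee_pos: [0.6552, -0.0924, 0.1899]
ee_rot: [0.707, -0.017, 0.707, 0.017]
contact_force: [-0.0, 0.6, -4.7]
finger_gap: 0.0248
```

Call:
carry_out:
  steps:
    - [2,[0.1,0.01,0],[0,0,0]]
    - [2,[0,0,0],[0,0,0]]

```text
time: 13.5
ee_pos: [0.6562, -0.0923, 0.1899]
ee_rot: [0.707, -0.017, 0.707, 0.017]
contact_force: [-0.1, 0.1, -3.7]
finger_gap: 0.0249
```

Call:
carry_out:
  steps:
    - [2,[0.1,0,0],[0,0,0]]
    - [2,[0,0,0],[0,0,0]]

```text
time: 13.75
ee_pos: [0.6572, -0.0923, 0.1899]
ee_rot: [0.707, -0.017, 0.707, 0.017]
contact_force: [0.4, 0.5, -3.4]
finger_gap: 0.0253
```

Past the plate with no force, so the tabs are entering. I'll continue to flush in small steps.

Call:
carry_out:
  steps:
    - [2,[0.1,0.01,0],[0,0,0]]
    - [2,[0.1,0,0],[0,0,0]]
    - [2,[0.1,0.01,0],[0,0,0]]
    - [2,[0,0,0],[0,0,0]]

```text
time: 14.25
ee_pos: [0.6602, -0.0921, 0.1898]
ee_rot: [0.707, -0.017, 0.707, 0.017]
contact_force: [-0.2, 0.7, -4.9]
finger_gap: 0.0247
```

Call:
carry_out:
  steps:
    - [2,[0.05,0,0],[0,0,0]]
    - [2,[0.05,0,0],[0,0,0]]
    - [2,[0,0,0],[0,0,0]]

```text
time: 14.62
ee_pos: [0.6612, -0.0921, 0.1899]
ee_rot: [0.707, -0.017, 0.707, 0.017]
contact_force: [-0.5, 0.1, -3.7]
finger_gap: 0.0248
```

Call:
carry_out:
  steps:
    - [2,[0.05,0,0],[0,0,0]]
    - [2,[0,0,0],[0,0,0]]

```text
time: 14.88
ee_pos: [0.6616, -0.0921, 0.1899]
ee_rot: [0.707, -0.017, 0.707, 0.017]
contact_force: [-0.8, -0.1, -3.6]
finger_gap: 0.0247
```

Call:
carry_out:
  steps:
    - [2,[0.05,0,0],[0,0,0]]
    - [2,[0,0,0],[0,0,0]]

```text
time: 15.12
ee_pos: [0.6621, -0.0921, 0.1899]
ee_rot: [0.707, -0.017, 0.707, 0.017]
contact_force: [0.6, -0.2, -4.1]
finger_gap: 0.0251
```

Call:
carry_out:
  steps:
    - [2,[0.05,0,0],[0,0,0]]
    - [2,[0,0,0],[0,0,0]]

```text
time: 15.38
ee_pos: [0.6624, -0.0921, 0.1898]
ee_rot: [0.707, -0.017, 0.707, 0.017]
contact_force: [-1.6, -0.8, -5.0]
finger_gap: 0.0247
```

Call:
carry_out:
  steps:
    - [2,[0.05,0,0],[0,0,0]]
    - [2,[0,0,0],[0,0,0]]

```text
time: 15.62
ee_pos: [0.6625, -0.0921, 0.1898]
ee_rot: [0.706, -0.017, 0.707, 0.017]
contact_force: [-6.0, -0.6, -1.3]
finger_gap: 0.0251
```

```bash
python3 - <<'E'
from h import *
st()
E
```

```text
t 15.62 pos [ 0.6625 -0.0921  0.1898] zang 2.71 toolx [-0.001  0.    -1.   ] F [-6.  -0.6 -1.3] T [-0.04  0.76  0.17] gap 0.0251 q [-0.23  0.61  1.29 -0.    1.24 -0.27]
```

Flush contact at -6 N with little yaw moment. I'll ease back 0.7 mm and go down.

Call:
carry_out:
  steps:
    - [2,[-0.07,0,0],[0,0,0]]
    - [2,[0,0,-0.1],[0,0,0]]
    - [2,[0,0,-0.2],[0,0,0]]
    - [2,[0,0,-0.2],[0,0,0]]
    - [2,[0,0,0],[0,0,0]]

```text
time: 16.25
ee_pos: [0.6624, -0.0921, 0.1846]
ee_rot: [0.707, -0.017, 0.707, 0.017]
contact_force: [-1.3, 0.4, -4.5]
finger_gap: 0.0246
```

Call:
carry_out:
  steps:
    - [2,[0,0,-0.1],[0,0,0]]
    - [2,[0,0,-0.1],[0,0,0]]
    - [2,[0,0,-0.1],[0,0,0]]
    - [2,[0,0,0],[0,0,0]]

```text
time: 16.75
ee_pos: [0.6624, -0.0921, 0.1818]
ee_rot: [0.707, -0.017, 0.707, 0.017]
contact_force: [-1.0, 0.2, -4.8]
finger_gap: 0.0249
```

Call:
carry_out:
  steps:
    - [2,[0,0,-0.1],[0,0,0]]
    - [2,[0,0,0],[0,0,0]]

```text
time: 17.0
ee_pos: [0.6624, -0.0921, 0.1808]
ee_rot: [0.707, -0.017, 0.707, 0.017]
contact_force: [-1.2, 0.1, -4.1]
finger_gap: 0.0249
```

Call:
carry_out:
  steps:
    - [2,[0,0,-0.05],[0,0,0]]
    - [2,[0,0,0],[0,0,0]]
  squeeze: 120

```text
time: 17.25
ee_pos: [0.6624, -0.0921, 0.1803]
ee_rot: [0.707, -0.017, 0.707, 0.017]
contact_force: [-1.4, -0.2, -4.6]
finger_gap: 0.0246
```

Call:
carry_out:
  steps:
    - [2,[0,0,-0.05],[0,0,0]]
    - [2,[0,0,0],[0,0,0]]

```text
time: 17.5
ee_pos: [0.6624, -0.0921, 0.1798]
ee_rot: [0.707, -0.017, 0.707, 0.017]
contact_force: [-0.8, -0.4, -4.1]
finger_gap: 0.0249
```

Call:
carry_out:
  steps:
    - [2,[0,0,-0.05],[0,0,0]]
    - [2,[0,0,0],[0,0,0]]

```text
time: 17.75
ee_pos: [0.6624, -0.0921, 0.1795]
ee_rot: [0.707, -0.017, 0.707, 0.017]
contact_force: [-2.0, -0.9, -2.1]
finger_gap: 0.025
```

Call:
carry_out:
  steps:
    - [2,[0,0,-0.05],[0,0,0]]
    - [2,[0,0,0],[0,0,0]]

```text
time: 18.0
ee_pos: [0.6623, -0.0922, 0.1791]
ee_rot: [0.707, -0.017, 0.707, 0.017]
contact_force: [-3.7, -0.1, 1.9]
finger_gap: 0.0251
```

Latches met. Continuing down in 0.5 mm increments while watching the force.

Call:
carry_out:
  steps:
    - [2,[0,0,-0.05],[0,0,0]]
    - [2,[0,0,-0.05],[0,0,0]]
    - [2,[0,0,0],[0,0,0]]

```text
time: 18.38
ee_pos: [0.6622, -0.0921, 0.1783]
ee_rot: [0.707, -0.017, 0.707, 0.017]
contact_force: [-6.3, -0.1, 8.5]
finger_gap: 0.025
```

Call:
carry_out:
  steps:
    - [2,[0,0,-0.05],[0,0,0]]
    - [2,[0,0,0],[0,0,0]]

```text
time: 18.62
ee_pos: [0.6622, -0.0922, 0.1779]
ee_rot: [0.707, -0.017, 0.707, 0.017]
contact_force: [-8.0, 0.1, 9.3]
finger_gap: 0.0248
```

Call:
carry_out:
  steps:
    - [2,[0,0,-0.05],[0,0,0]]
    - [2,[0,0,0],[0,0,0]]

```text
time: 18.88
ee_pos: [0.6621, -0.0922, 0.1774]
ee_rot: [0.707, -0.017, 0.707, 0.017]
contact_force: [-7.4, 0.2, 9.8]
finger_gap: 0.0246
```

Call:
carry_out:
  steps:
    - [2,[0,0,-0.05],[0,0,0]]
    - [2,[0,0,-0.05],[0,0,0]]
    - [2,[0,0,0],[0,0,0]]

```text
time: 19.25
ee_pos: [0.6621, -0.0922, 0.1765]
ee_rot: [0.707, -0.017, 0.707, 0.017]
contact_force: [-8.9, -1.0, 9.5]
finger_gap: 0.025
```

Call:
carry_out:
  steps:
    - [2,[0,0,-0.05],[0,0,0]]
    - [2,[0,0,-0.05],[0,0,0]]
    - [2,[0,0,0],[0,0,0]]

```text
time: 19.62
ee_pos: [0.6621, -0.0922, 0.1756]
ee_rot: [0.707, -0.017, 0.707, 0.017]
contact_force: [-8.8, -0.3, 11.1]
finger_gap: 0.0245
```

Call:
carry_out:
  steps:
    - [2,[0,0,-0.05],[0,0,0]]
    - [2,[0,0,-0.05],[0,0,0]]
    - [2,[0,0,0],[0,0,0]]

```text
time: 20.0
ee_pos: [0.6611, -0.092, 0.1733]
ee_rot: [0.706, -0.017, 0.708, 0.017]
contact_force: [-7.3, -0.4, -2.6]
finger_gap: 0.0244
```

Call:
carry_out:
  steps:
    - [2,[0,0,-0.1],[0,0,0]]
    - [2,[0,0,0],[0,0,0]]

```text
time: 20.25
ee_pos: [0.6616, -0.092, 0.1721]
ee_rot: [0.706, -0.016, 0.708, 0.017]
contact_force: [-6.3, -0.7, -5.7]
finger_gap: 0.0244
```

Call:
carry_out:
  steps:
    - [2,[0,0,-0.1],[0,0,0]]
    - [2,[0,0,0],[0,0,0]]

```text
time: 20.5
ee_pos: [0.6625, -0.0921, 0.1717]
ee_rot: [0.707, -0.017, 0.707, 0.017]
contact_force: [-2.4, -0.4, -8.2]
finger_gap: 0.0244
```

Call:
carry_out:
  steps:
    - [2,[0,0,-0.05],[0,0,0]]
    - [2,[0,0,0],[0,0,0]]

```text
time: 20.75
ee_pos: [0.6625, -0.0921, 0.1715]
ee_rot: [0.707, -0.017, 0.707, 0.017]
contact_force: [-2.5, 0.0, -4.3]
finger_gap: 0.0248
```

```bash
python3 - <<'E'
from h import *
st()
E
```

```text
t 20.75 pos [ 0.6625 -0.0921  0.1715] zang 2.71 toolx [ 0. -0. -1.] F [-2.5  0.  -4.3] T [0.06 0.35 0.16] gap 0.0248 q [-0.23  0.63  1.31  0.    1.2  -0.27]
```

Call:
carry_out:
  steps:
    - [2,[0,0,-0.05],[0,0,0]]
    - [2,[0,0,0],[0,0,0]]

```text
time: 21.0
ee_pos: [0.6625, -0.0921, 0.171]
ee_rot: [0.707, -0.017, 0.707, 0.017]
contact_force: [-2.9, -0.3, -3.4]
finger_gap: 0.0246
```

Call:
carry_out:
  steps:
    - [2,[0,0,-0.05],[0,0,0]]
    - [2,[0,0,0],[0,0,0]]

```text
time: 21.25
ee_pos: [0.6625, -0.0921, 0.1703]
ee_rot: [0.707, -0.017, 0.707, 0.017]
contact_force: [-1.9, -0.3, -4.3]
finger_gap: 0.0248
```

Call:
carry_out:
  steps:
    - [2,[0,0,-0.05],[0,0,0]]
    - [2,[0,0,0],[0,0,0]]

```text
time: 21.5
ee_pos: [0.6625, -0.0921, 0.1701]
ee_rot: [0.707, -0.017, 0.707, 0.017]
contact_force: [-4.0, 0.1, 0.0]
finger_gap: 0.0246
```

Call:
carry_out:
  steps:
    - [2,[0,0,-0.05],[0,0,0]]
    - [2,[0,0,0],[0,0,0]]

```text
time: 21.75
ee_pos: [0.6625, -0.0921, 0.17]
ee_rot: [0.707, -0.017, 0.707, 0.017]
contact_force: [-6.2, 0.8, 7.4]
finger_gap: 0.025
```

A hard stop at z = 0.170, exactly the home height. One firmer press, then I'll look before releasing.

Call:
carry_out:
  steps:
    - [2,[0,0,-0.05],[0,0,0]]
    - [2,[0,0,-0.03],[0,0,0]]
    - [2,[0,0,0],[0,0,0]]

```text
time: 22.12
ee_pos: [0.6626, -0.0921, 0.1699]
ee_rot: [0.707, -0.017, 0.706, 0.017]
contact_force: [-9.9, 1.1, 15.8]
finger_gap: 0.0247
```

Call:
carry_out:
  steps:
    - [2,[0,0,0.13],[0,0,0]]
    - [2,[0,0,0],[0,0,0]]

```text
time: 22.38
ee_pos: [0.6625, -0.0921, 0.1701]
ee_rot: [0.707, -0.017, 0.707, 0.017]
contact_force: [-3.8, 0.8, 3.9]
finger_gap: 0.0247
```

```bash
python3 - <<'E'
from h import *
st()
for n in("side","top"):
    p=eyes.snapshot(n)
    for q in("rail","latch_left","latch_right"):
        for d in finder.boxes_of(q,p)[:2]: print(n,q,round(d["conf"],2),np.round(d["location"]))
    if n=="side": save(p,"s9.png")
E
```

```text
t 22.38 pos [ 0.6625 -0.0921  0.1701] zang 2.71 toolx [ 0. -0. -1.] F [-3.8  0.8  3.9] T [0.03 0.47 0.18] gap 0.0247 q [-0.23  0.63  1.31 -0.    1.2  -0.27]
side rail 0.77 [253. 204.]
side latch_left 0.56 [253. 206.]
top rail 0.67 [347. 162.]
top rail 0.65 [500. 256.]
```

Gentle upward tug to check that both latches hold.

Call:
carry_out:
  steps:
    - [2,[0,0,0.1],[0,0,0]]
    - [2,[0,0,0],[0,0,0]]

```text
time: 23.02
ee_pos: [0.6624, -0.0921, 0.1705]
ee_rot: [0.707, -0.017, 0.707, 0.017]
contact_force: [-0.8, 0.4, -4.2]
finger_gap: 0.0246
```

Call:
carry_out:
  steps:
    - [2,[0,0,0.1],[0,0,0]]
    - [2,[0,0,0],[0,0,0]]

```text
time: 23.28
ee_pos: [0.6623, -0.0921, 0.1717]
ee_rot: [0.707, -0.017, 0.707, 0.017]
contact_force: [0.0, -0.9, -5.9]
finger_gap: 0.0245
```

```bash
python3 - <<'E'
from h import *
st()
E
```

```text
t 23.27 pos [ 0.6623 -0.0921  0.1717] zang 2.71 toolx [-0.  0. -1.] F [ 0.  -0.9 -5.9] T [-0.01  0.08  0.09] gap 0.0245 q [-0.23  0.63  1.31 -0.    1.21 -0.27]
```

Call:
carry_out:
  steps:
    - [2,[0,0,0.07],[0,0,0]]
    - [2,[0,0,0],[0,0,0]]

```text
time: 23.52
ee_pos: [0.6623, -0.0921, 0.1719]
ee_rot: [0.707, -0.017, 0.707, 0.017]
contact_force: [3.8, -0.2, -18.1]
finger_gap: 0.0247
```

```bash
python3 - <<'E'
from h import *
st()
E
```

```text
t 23.52 pos [ 0.6623 -0.0921  0.1719] zang 2.7 toolx [-0.001  0.    -1.   ] F [  3.8  -0.2 -18.1] T [-0.11 -0.63  0.09] gap 0.0247 q [-0.23  0.63  1.31  0.    1.21 -0.27]
```

Both latches hold: -14 N net with only -0.1 N·m about x. I'll settle it back home, release and retreat upward.

Call:
carry_out:
  steps:
    - [2,[0,0,-0.15],[0,0,0]]
    - [2,[0,0,-0.12],[0,0,0]]
    - [2,[0,0,0],[0,0,0]]

```text
time: 23.9
ee_pos: [0.6624, -0.0921, 0.1702]
ee_rot: [0.707, -0.017, 0.707, 0.017]
contact_force: [-0.0, 0.5, -4.3]
finger_gap: 0.0249
```

Call:
carry_out:
  steps:
    - [3,[0,0,0],[0,0,0]]
    - [4,[0,0,0],[0,0,0]]
    - [5.5,[0,0,0],[0,0,0]]
    - [5.5,[0,0,0],[0,0,0]]
    - [5.5,[0,0,0],[0,0,0]]
    - [5.5,[0,0,1],[0,0,0]]
    - [5.5,[0,0,2],[0,0,0]]
    - [5.5,[0,0,4],[0,0,0]]
    - [5.5,[0,0,5],[0,0,0]]
    - [5.5,[-1,0,4],[0,0,0]]
    - [5.5,[-4,-1,1],[0,0,0]]
    - [5.5,[-5,-1,0],[0,0,0]]
    - [5.5,[-4,0,0],[0,0,0]]
    - [5.5,[0,0,0],[0,0,0]]
    - [5.5,[0,0,0],[0,0,0]]

```text
time: 25.78
ee_pos: [0.5229, -0.1122, 0.3406]
ee_rot: [0.707, -0.017, 0.706, 0.017]
contact_force: [-0.4, -0.4, -0.0]
finger_gap: 0.0549
```

```bash
python3 - <<'E'
from h import *
s,M=st()
p=eyes.snapshot("wrist"); W=cloud(p); save(p,"w9.png")
a=np.radians(2.7); n=np.array([np.cos(a),np.sin(a)]); t=np.array([-n[1],n[0]])
c=np.array([.6625,-.0921]); U=(W[...,:2]-c)@n*1e3; V=(W[...,:2]-c)@t*1e3; Z=W[...,2]*1e3
for lo in range(-90,90,20):
    k=(abs(U)<9)&(V>lo)&(V<lo+20)&(Z>150)&(Z<230)
    if k.sum()>20: print(lo,k.sum(),np.median(Z[k]).round(1))
t0=eyes.snapshot("top"); W=cloud(t0)
for q in("tape_roll","wash_bottle","screwdriver"):
    d=finder.silhouettes(q,t0)[0]; X=W[d["pixels"]&(t0["depth"]>0)]; print(q,d["conf"],np.median(X,0).round(3))
img=cv2.resize(eyes.snapshot("side")["img"][140:300,200:420],(800,582),interpolation=cv2.INTER_CUBIC)
cv2.imwrite("pics/s10.png",img[:,:,::-1])
E
```

```text
t 25.77 pos [ 0.5229 -0.1122  0.3406] zang 2.7 toolx [ 0.001 -0.    -1.   ] F [-0.4 -0.4 -0. ] T [-0.01  0.01 -0.03] gap 0.0549 q [-0.32  0.28  1.42  0.    1.44 -0.37]
-90 487 192.8
-70 517 192.9
-50 547 192.8
-30 574 192.9
-10 609 192.9
10 653 192.9
30 685 193.0
50 728 193.0
70 774 193.1
tape_roll 0.77 [0.69  0.316 0.015]
wash_bottle 0.8 [0.678 0.4   0.098]
screwdriver 0.95 [ 0.423 -0.575  0.022]
```

View pics/w9.png

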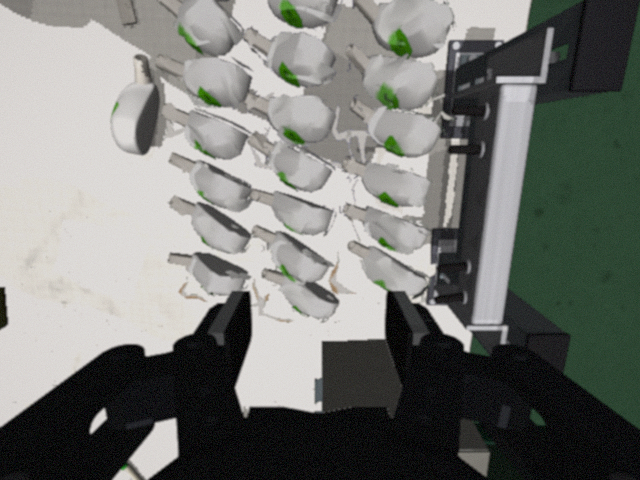

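View pics/s10.png

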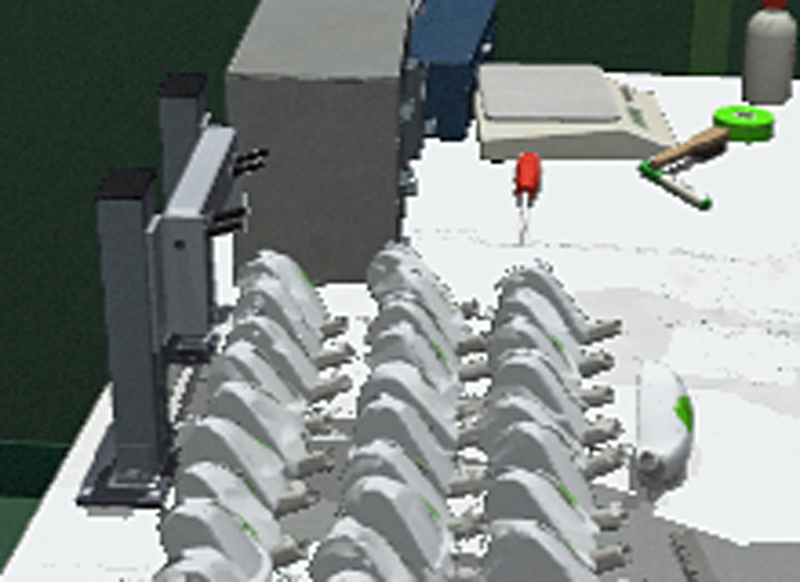

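The wrist view shows the rail level between both uprights (tube from (515, 85) to (490, 325)), and the side view shows it flush on the rack. The tube top reads 192.9 mm at every point along its length. Adding the camera's known -1.5 mm bias gives 194.4 mm, against 194.5 for fully home. Bystanders are in place.

```bash
python3 -c "
from bench import hand_in; print(hand_in())"
```

```text
the job is handed in; nothing more can be done
None
```

The rail is on the rack, fully home and latched at both ends, and I've handed the job in at about 26 s of the 72 s allowed.

**What I did:** I gripped the rail at mid-tube and turned it to match the rack, which stands at about 2.7° yaw. I measured the slots with the wrist camera and moved the rail 3.2 mm left to line up. The tabs went straight in, and I stopped on light contact (about 6 N). I then pressed down past both latches; the highest push was about 20 N (15.8 N on the sensor plus the rail's weight), against the hard stop at home.

**Last checks:**
- **Height:** the stop came at the expected height. After release the tube top reads level along its length, at 194.4 mm once the camera's -1.5 mm bias is added; fully home is 194.5.
- **Latches:** an upward pull of about 14 N was held after about 2 mm of play, with almost no sideways moment, so both ends are latched. I did not see the latches directly: the network's one report of a latch was just the rail, so this rests on the pull test and the forces felt.
- **Surroundings:** the tape roll and wash bottle read within 4 mm of where they started. The screwdriver's reading differs by 7 mm, probably because the arm hid part of it in the first picture; the arm never came near it. I checked the club heads only by eye in the last pictures, and they looked undisturbed.
- **Robot:** the gripper is clear of everything, with force readings near zero.

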